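# Seat the soap mould and snap the toggle clamp shut

## Robot

A 7-joint arm with a two-finger parallel gripper is mounted at the origin on the work surface. World frame = base frame: x ahead of the robot, y to its left, z up, the work surface at z = 0. Lengths are in m, angles in rad, forces in N, time in s.
With the tool pointing down it reaches from about 0.4 to 0.85 m from the base axis. Payload 10.4 kg.
Tool frame: the origin (TCP) lies on the centre line of the jaws, within the pads' length; the fingertips stand 22 mm ahead of it and the grasp point (between the pads) lies 3 mm ahead of it; x points along the fingers, y is the direction in which the jaws open and shut, and the axes are right-handed (so a half turn about x gives the same grasp; the last joint's range is limited). The gripper opens to 87 mm and grips with 3 to 60 N. Pads are 19 mm wide; open, the fingers measure 117 mm over their backs; the gripper's body (75 mm by 190 mm) begins 51 mm behind the grasp point.
Start: joints at [1.229, 0.332, -0.065, 1.46, 0.022, 1.35, -0.088], TCP at [0.196, -0.594, 0.245] pointing down, gripper open.
Joint ranges: [-2.6, 2.6], [-0.5, 2.12], [-1.47, 1.34], [0.16, 2.42], [-1.27, 4.41], [0.06, 2.06], [-2.6, 2.6]. Speed limits (rad/s): [2.22, 2.22, 2.79, 2.79, 3.14, 3.14, 3.14].

## Interface

Orientations are given as a unit quaternion [x, y, z, w].
In Python, from bench import * gives the robot as it stands.
- The arm moves only by the tool arm_command, never from a script. Its argument "targets" is one flat list of numbers, 7 for each row, row after row: the turn, a rotation vector about the tool's x, y, z in units of 45 degrees (1.0 is 45 degrees), then the shift along the tool's x, y, z in units of 25 mm (1.0 is 25 mm), then the opening, from 0 (shut) to 1 (fully open). In form: [wx, wy, wz, tx, ty, tz, fingers, wx, wy, wz, tx, ty, tz, fingers, ...]. A call has 1 to 12 rows; each row shifts and turns the pose as measured when the row begins, along the tool's axes as they then stand; what a row does not reach is not made up. A row lasts 1/12 s, in which the tool goes at most 41.7 mm and 7.16 degrees, less where a joint would pass 70% of its speed; a pose out of reach is approached as far as the arm can. A call with a number of a shift or a turn outside -1 to 1 is refused whole. A call with a gripper value outside its range is refused whole. The fingers move at their own pace and stop on an object; "newtons" is the grip in N (left out, the last holds). Time passes only in rows, so rows that do not move let the fingers close. It gives the time, the measured TCP pose, the force and the opening at its end, in the units of the state.
- read_state(): the state, without advancing time (a new reading comes with each control period).
- camera(name): name is "scene" or "top" or "wrist"; returns the picture (480x640x3 uint8, red, green, blue); there is no depth.
- calibration(name): a dict with "camera_matrix" (3x3 intrinsics, pixels), "R" (3x3) and "t" (3): a world point X has camera coordinates R X + t; the wrist camera has in their place "tool_from_camera" (4x4, takes a point from camera to tool coordinates, whose origin is the TCP and whose axes are the tool frame's). Camera axes: x right, y down, z forward; pixel columns grow to the right and rows downward; lengths in m; the calibration is good to about 2 mm. A picture is of the moment at which its call begins: read the wrist's pose just before it. calibration takes no time and is no camera call.
- close_job(): hands the job in, once; it reports no verdict.
The state is a dict: "time": time; "joint_positions": joint angles; "joint_vel": joint speeds; "joint_torque": joint torques, N m; "ee_pos": TCP position; "eef_rot": TCP orientation; "ft_force": force on the tool from outside, world axes, zero at the start; "torque": the same for the moment, N m; "width": finger opening in m.
Only numpy, scipy, OpenCV 4.12 (cv2) and the standard library are available. Lean on these libraries where they do the work, as an engineer would, in place of code of your own. Each camera call takes 0.05 s, during which the arm holds its last target.

## Task

With the clamp still open, push the metal soap mould along its channel until it is fully home against the stop, then push the clamp's handle up and over its dead point so that it snaps into lock and the pad holds the mould down. It is all pushing: do not lift or tip the mould, and leave everything else on the bench standing where it is.

Things in the scene. Friction and masses are not known exactly. Their poses are not given: they have to be found in the camera images.
- fixture: Low aluminium clamping fixture fixed to the bench: base plate 104 (x) x 265 (y) x 12 mm, origin under it on the bench; work runs along its y. Two rails (tops 22 mm above the bench) at x = +-38 mm form a channel 66 mm wide, floor 12 mm above the bench, open at the -y end (y = -142 mm), ending at the stop. The toggle clamp stands behind the stop, cheeks to 82 mm above the bench.
- stop (a point): Middle of the stop face: the steel plate across the +y end of the channel, at fixture x = 0, y = +30 mm, 24 mm above the bench; plate 66 mm wide, top 36 mm above the bench. With the handle open the clamp bar stands up above it, its end and pad reaching at most 50 mm past the stop face over the channel, 120 to 165 mm above the bench.
- mould_center (a point): Centre of the closed soap mould: plain metal block 60 (x) x 100 (y) x 40 mm, 0.3 to 0.6 kg, loose, lying in the channel, top 52 mm above the bench, axes nearly along the fixture's. It starts 30 to 60 mm short of the stop; fully home its centre is at fixture y = -20 mm. It slides with a few N.
- mould: The same soap mould; origin at the centre of its underside.
- handle (a joint): Clamp handle angle (rad) about the fixture's x. 0 = open (start), leaning 34 deg from upright to fixture +y, away from the mould; grows as it is pushed over towards fixture -y; 0.6 = upright; dead point 0.7; 1.2 = locked, leaning 34 deg over the mould. A spring resists before the dead point (up to 13 N at the grip, most near 0.3) and throws it back if let go; past it the handle snaps to 1.2 and stays.
- pivot (a point): Handle's hinge axis: fixture x = 0, y = +57 mm, 75 mm above the bench.
- handle_tip (a point): Rounded outer end of the handle, on its centreline, 110 mm from the pivot; the black grip (20 mm thick, round) covers the outer 64 mm. The handle stays in the plane fixture x = 0.
- pad: Sprung black rubber pad, 20 mm wide, under the end of the clamp bar; it swings down with the handle and presses the mould's top with about 2.5 N when locked. Origin 25 mm above the pad's underside.
- mug_a: Bystander: steel mug 68 mm wide, 75 mm tall, close beside the fixture; loose, origin at the centre of its underside.
- dropper: Bystander: small brown dropper bottle 30 mm wide, 70 mm tall, close beside the fixture; loose, origin at the centre of its underside.
- dish: Bystander: small white bowl 68 mm wide, 30 mm tall, close beside the fixture; loose, origin at the centre of its underside.
- soap: Bystander: cream bar of soap 55 x 80 x 25 mm, close beside the fixture; loose, origin at the centre of its underside.
- mug_b: Bystander: steel mug 76 mm wide, 85 mm tall, off to one side; loose, origin at the centre of its underside.
- spray: Bystander: white plastic bottle 48 mm wide, 125 mm tall, off to one side; loose, origin at the centre of its underside.
Things that resemble listed ones, but are neither listed nor needed, are in the scene too. What is shaped like the mould but green or purple is not meant.

How it is judged:
On the way, in this order (a step that is already met when the one before it is completed fails the run):
1. the mould is home against the stop while the clamp is still open (y of mould_center in the frame of fixture above -0.0235 m and value of joint handle below 0.4 rad), for 0.2 s.
2. the handle is locked and the pad presses the mould (y of mould_center in the frame of fixture above -0.0235 m and value of joint handle above 1.12 rad and contact force between pad and mould above 1 N), for 0.2 s.
At the end, for the whole second after the job is handed in: The mould lies flat in the channel within 3.5 mm of the stop, at rest; the handle is past its dead point and locked (joint above 1.12 rad); the pad presses the mould with more than 1 N (all of step 2 and linear speed of mould below 0.01 m/s and z of mould_center in the frame of fixture below 0.037 m and angle between mould's own z axis and vertical below 0.06 rad); the robot touches nothing.
It fails at once if the mould is lifted more than 10 mm or tipped (z of mould_center in the frame of fixture above 0.042 m or angle between mould's own z axis and vertical above 0.25 rad).
It fails at once if a bystander is moved more than 30 mm or tipped over (distance of any of mug_a, dropper, dish, soap, mug_b, spray from where it was at the start of the episode above 0.03 m or angle between any of mug_a, dropper, dish, soap, mug_b, spray's own z axis and vertical above 0.6 rad).
It also fails if it takes over 50 s, if anything falls off the work surface, if the arm or the gripper's body presses on something with over 40 N, if the wrist force passes 120 N, or if a joint passes its speed limit or range.

## Working session

There is one attempt and no reset: what is moved stays moved. The work goes in short steps, Python scripts to look and compute and a tool call to move; the robot and the scene stay as the last step left them, time stands still between calls to the robot, and variables do not carry over. Pictures are saved under pics/ and viewed, and the job is handed in when it is done.

Besides the shell and the picture viewer there is one more tool, called after "Emit:" as name(argument=value, ...), one argument or row to a line, values as JSON. arm_command: Moves the arm, as the interface text tells. Shifts and turns lie within -1 to 1; 1 stands for 25 mm of shift or 45 degrees of turn. Its arguments: {"type":"object","properties":{"targets":{"type":"array","items":{"type":"number","minimum":-1,"maximum":1}},"newtons":{"type":"number"}},"required":["targets"]}

```bash
mkdir -p pics; ls
python3 - <<'E'
from bench import *
import cv2
s=read_state(); print(s)
for n in ("scene","top","wrist"):
    cv2.imwrite(f"pics/{n}0.png",camera(n)[:,:,::-1]); print(n,calibration(n))
E
```

```text
pics
{'time': 0.0, 'joint_positions': array([ 1.22942516,  0.33285457, -0.06470244,  1.46095936,  0.02156101,
        1.34989477, -0.08850274]), 'joint_vel': array([ 9.23648092e-04, -2.18030370e-03,  4.49334076e-04, -8.83635103e-04,
       -8.34841822e-05, -7.61209096e-04, -2.20223535e-04]), 'joint_torque': array([ 5.92152155e-04, -6.23265696e+01,  2.48546444e-02, -3.89890480e+01,
       -6.12807227e-02,  3.95702349e-02,  1.22610259e-04]), 'ee_pos': array([ 0.19576933, -0.59316459,  0.2437561 ]), 'eef_rot': array([-0.69805364, -0.11272525,  0.698233  , -0.11173543]), 'ft_force': array([-0.27910487,  0.67912488, -0.5484046 ]), 'torque': array([-0.04514055, -0.0133283 ,  0.01798273]), 'width': 0.08688588512679453}
scene {'camera_matrix': array([[573.09357821,   0.        , 317.9876076 ],
       [  0.        , 573.09357821, 242.72312122],
       [  0.        ,   0.        ,   1.        ]]), 'R': array([[ 0.64066869,  0.7677912 , -0.00634851],
       [ 0.41034424, -0.34936893, -0.84235322],
       [-0.64896936,  0.53706426, -0.53888843]]), 't': array([-0.3623679 , -0.12901096,  1.6487468
[... 226 characters left out ...]
199601],
       [-0.99880167,  0.01371839, -0.04697912],
       [ 0.04700204,  0.00135284, -0.99889388]]), 't': array([-0.00624297,  0.57343673,  1.14868311])}
wrist {'camera_matrix': array([[354.60317283,   0.        , 317.73667599],
       [  0.        , 354.60317283, 237.07770871],
       [  0.        ,   0.        ,   1.        ]]), 'tool_from_camera': array([[ 1.16145924e-03, -2.95717594e-01,  9.55274702e-01,
        -1.39736945e-01],
       [ 9.99999285e-01,  7.16155316e-05, -1.19366758e-03,
         9.26310809e-04],
       [ 2.84575999e-04,  9.55275405e-01,  2.95717465e-01,
        -8.12494986e-02],
       [ 0.00000000e+00,  0.00000000e+00,  0.00000000e+00,
         1.00000000e+00]])}
```

View pics/top0.png

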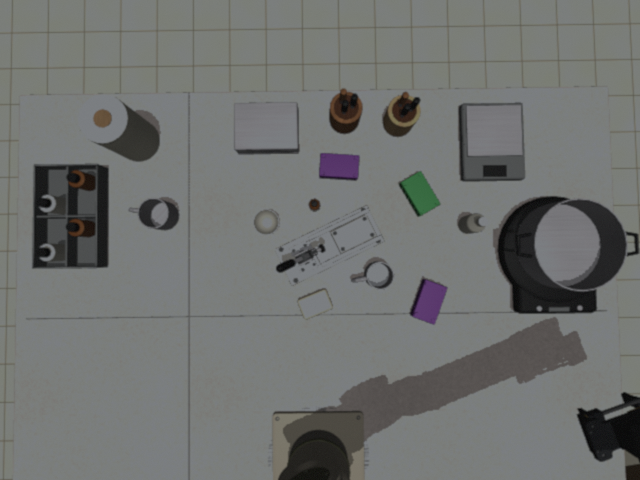

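View pics/scene0.png

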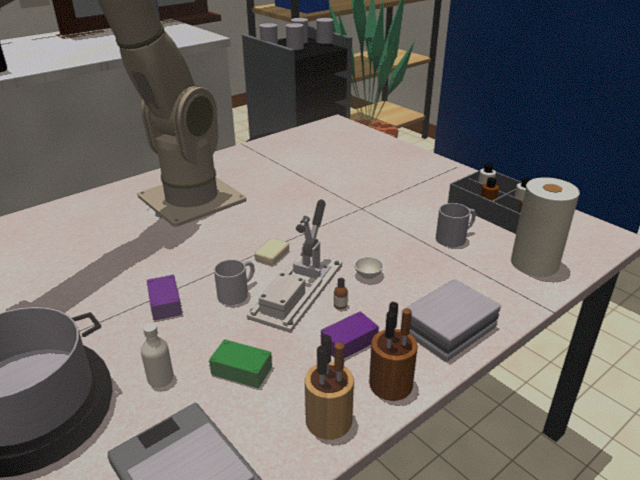

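View pics/wrist0.png

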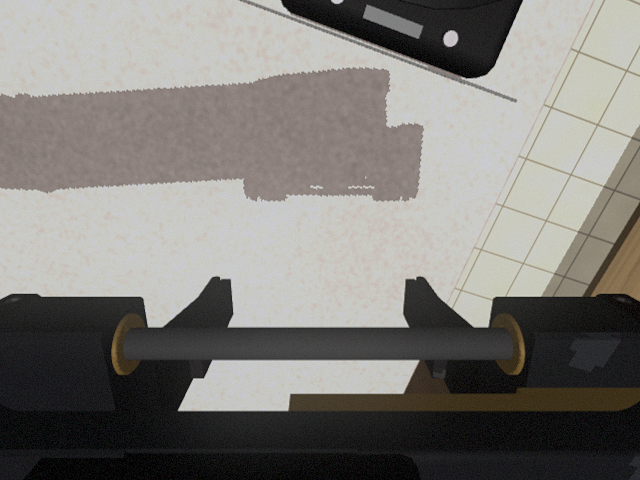

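The top view shows the fixture around (330,245): the handle end is at the lower left (285,266), the mould near (353,234) and the open end near (375,225). mug_a, the soap, the dish and the dropper stand close beside it. I'll enlarge it to measure.

Run:
```python
import cv2
a=cv2.imread("pics/top0.png")[190:330,240:410]
cv2.imwrite("pics/topz.png",cv2.resize(cv2.convertScaleAbs(a,alpha=1.3),None,fx=4.2,fy=4.2,interpolation=cv2.INTER_CUBIC))
a=cv2.imread("pics/scene0.png")[190:335,205:395]
cv2.imwrite("pics/scenez.png",cv2.resize(cv2.convertScaleAbs(a,alpha=1.2),None,fx=4,fy=4,interpolation=cv2.INTER_CUBIC))
```

```text
(no output)
```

View pics/topz.png

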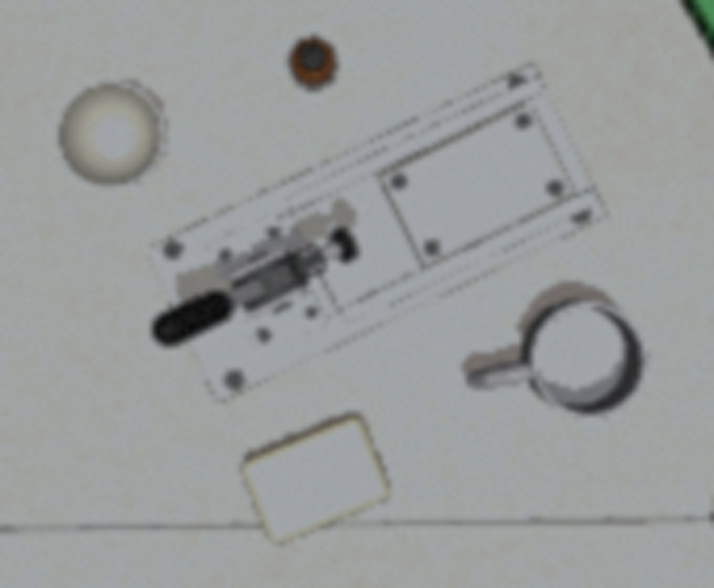

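View pics/scenez.png

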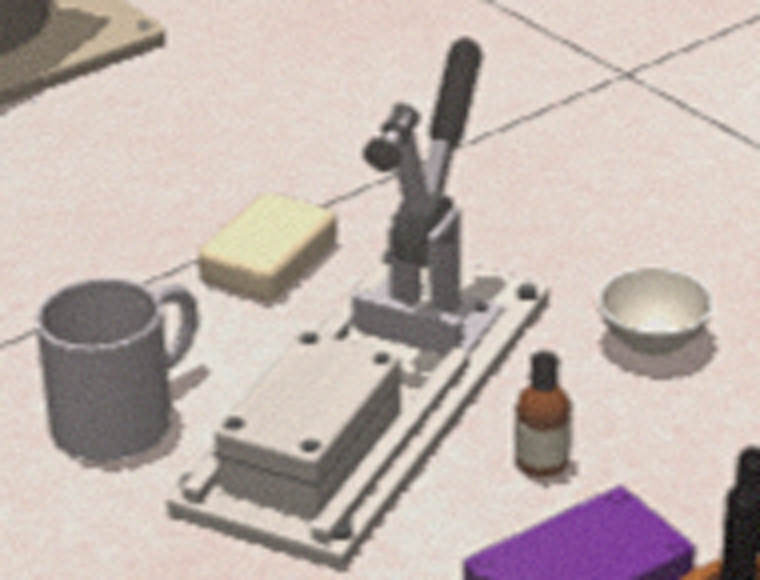

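```bash
cat > h.py <<'E'
import numpy as np
from bench import *
def ray(n,uv,z):
    c=calibration(n);K,R,t=c["camera_matrix"],c["R"],c["t"]
    d=R.T@np.linalg.inv(K)@np.array([uv[0],uv[1],1.]);o=-R.T@t
    return o+d*(z-o[2])/d[2]
def tri(a,b):
    A=[];B=[]
    for n,uv in (("top",a),("scene",b)):
        c=calibration(n);K,R,t=c["camera_matrix"],c["R"],c["t"]
        d=R.T@np.linalg.inv(K)@np.array([uv[0],uv[1],1.]);d/=np.linalg.norm(d);o=-R.T@t
        P=np.eye(3)-np.outer(d,d);A.append(P);B.append(P@o)
    return np.linalg.solve(A[0]+A[1],B[0]+B[1])
E
python3 - <<'E'
from h import *
T=lambda p:(240+(p[0]+.5)/4.2-.5,190+(p[1]+.5)/4.2-.5)
S=lambda p:(205+(p[0]+.5)/4-.5,190+(p[1]+.5)/4-.5)
c=[ray("top",T(p),.012)[:2] for p in [(150,245),(538,65),(607,212),(220,402)]]
c=np.array(c);print(c)
for i in range(4):print(np.linalg.norm(c[i]-c[(i+1)%4]))
# fixture +y direction
ey=(c[0]+c[3]-c[1]-c[2]);ey/=np.linalg.norm(ey);ex=np.array([ey[1],-ey[0]])
print("ey",ey,"ang",np.arctan2(ey[1],ey[0]))
# origin: x mid, open end y=-142
o=c.mean(0)+ey*(142-132.5);
mid=c.mean(0);print("mid",mid,"o",o)
F=lambda p:(ex@(p[:2]-o),ey@(p[:2]-o))
# check ex axis: right-handed, z up: ex x ey = z
print("ex",ex, ex[0]*ey[1]-ex[1]*ey[0])
for p in [(399,181),(523,121),(555,188),(432,247)]:print("screw",F(ray("top",T(p),.052)))
for p in [(320,280),(337,313)]:print("stop edge",F(ray("top",T(p),.036)))
t=tri(T((170,332)),S((466,50)));print("tip",t,F(t))
print("pad",(lambda t:(t,F(t)))(tri(T((345,247)),S((384,152)))))
for nm,p,z in [("mug_a",(582,355),.075),("handle",(470,373),.04),("dropper",(314,58),.07),("dish",(110,134),.03),("soap",(317,478),.025)]:
    q=ray("top",T(p),z);print(nm,q,F(q))
E
```

```text
[[ 0.53239522  0.10238331]
 [ 0.63978503 -0.1373006 ]
 [ 0.54877924 -0.17789483]
 [ 0.43606953  0.06052085]]
0.26264224517792967
0.09964911474773051
0.2637148360050073
0.10502906210713708
ey [-0.418178   0.9083651] ang 2.002234913350599
mid [ 0.53925726 -0.03807282] o [-3.43343371  8.59139568]
ex [0.9083651 0.418178 ] 0.9999999999999998
screw (np.float64(0.021131570459084176), np.float64(-9.522335663633243))
screw (np.float64(0.021592254518884503), np.float64(-9.604096800950225))
screw (np.float64(-0.022384578355566197), np.float64(-9.603908739975981))
screw (np.float64(-0.022506695414383483), np.float64(-9.523075507854786))
stop edge (np.float64(-0.011616163605970365), np.float64(-9.454684998086504))
stop edge (np.float64(-0.03381373154953726), np.float64(-9.455386840273707))
tip [0.48441365 0.07758902 0.15911537] (np.float64(-0.0014507864381453374), np.float64(-9.372002436388838))
pad (array([ 0.52855751, -0.01649468,  0.14919482]), (np.float64(-0.0006957719202698168), np.float64(-9.475924780833255)))
mug_a [ 0.46474816 -0.15299266  0.075     ] (np.float64(-0.11573841057745321), np.float64(-9.57323110944211))
handle [ 0.45324835 -0.09044984  0.04      ] (np.float64(-0.10003040501230671), np.float64(-9.51161042846161))
dropper [ 6.39663042e-01 -3.81297479e-04  7.00000000e-02] (np.float64(0.10696687688042952), np.float64(-9.507749829274372))
dish [0.59960649 0.12415047 0.03      ] (np.float64(0.12265735090109925), np.float64(-9.377878747113522))
soap [0.3906454  0.00174021 0.025     ] (np.float64(-0.11834489250291047), np.float64(-9.401689023347489))
```

```bash
cat >> h.py <<'E'
from scipy.spatial.transform import Rotation as Ro
mid=np.array([0.53925726,-0.03807282]);ey=np.array([-0.418178,0.9083651]);ex=np.array([ey[1],-ey[0]])
o=mid+.0095*ey
W=lambda x,y,z:np.array([*(o+ex*x+ey*y),z])
F=lambda p:np.round([ex@(np.asarray(p)[:2]-o),ey@(np.asarray(p)[:2]-o),p[2]],4)
Rt=np.column_stack([[0,0,-1],[-ex[0],-ex[1],0],[ey[0],ey[1],0]])
def go(x,y,z):
    s=read_state();R=Ro.from_quat(s["eef_rot"])
    rv=(R.inv()*Ro.from_matrix(Rt)).as_rotvec()
    print("t",s["time"],"F",F(s["ee_pos"]),"f",s["ft_force"].round(2),"w",s["width"].round(4),"turn units",(rv/np.pi*4).round(3))
    d=W(x,y,z)-s["ee_pos"]
    print("shift units (now axes)",(R.inv().apply(d)/.025).round(2),"(target axes)",(Rt.T@d/.025).round(2), "world target",W(x,y,z).round(3))
E
python3 - <<'E'
from h import *
print(Ro.from_quat(read_state()["eef_rot"]).as_matrix().round(3))
go(0,-.165,.25)
for p in [(-.021,-32),(.021,-114)]:pass
print(F(W(0,0,0)))
E
```

```text
[[-0.     0.313 -0.95 ]
 [ 0.001 -0.95  -0.313]
 [-1.    -0.001  0.   ]]Traceback (most recent call last):
  File "<stdin>", line 3, in <module>
  File "h.py", line 23, in go
    print("t",s["time"],"F",F(s["ee_pos"]),"f",s["ft_force"].round(2),"w",s["width"].round(4),"turn units",(rv/np.pi*4).round(3))
                                                                          ^^^^^^^^^^^^^^^^
AttributeError: 'float' object has no attribute 'round'
```

```bash
sed -i 's/s\["width"\].round(4)/round(s["width"],4)/; s/^Rt=.*/Rt=np.column_stack([[0,0,-1],[ex[0],ex[1],0],[-ey[0],-ey[1],0]])/' h.py
python3 - <<'E'
from h import *
print(np.linalg.det(Rt)); go(0,-.19,.25)
E
```

```text
0.9999999945820102
t 0.15 F [-0.5441 -0.3702  0.244 ] f [-0.53  0.17 -0.19] w 0.0869 turn units [-2.143e+00 -1.000e-03  1.000e-03]
shift units (now axes) [ -0.23  -9.61 -20.82] (target axes) [-0.24 21.77 -7.21] world target [ 0.615 -0.202  0.25 ]
```

Emit:
arm_command(
  targets=[-0.155,0,0,0,0,0,0.2,-0.155,0,0,0,0,0,0.2,-0.155,0,0,0,0,0,0.2,-0.155,0,0,0,0,0,0.2,-0.155,0,0,0,0,0,0.2,-0.155,0,0,0,0,0,0.2],
)

```text
time: 0.65
ee_pos: [0.1956, -0.5922, 0.2417]
eef_rot: [0.609, 0.361, -0.609, 0.358]
ft_force: [0.0, -0.8, -0.6]
width: 0.0551
```

Emit:
arm_command(
  targets=[-0.155,0,0,0,0,0,0.2,-0.155,0,0,0,0,0,0.2,-0.155,0,0,0,0,0,0.2,-0.155,0,0,0,0,0,0.2,-0.155,0,0,0,0,0,0.2,-0.155,0,0,0,0,0,0.2,-0.155,0,0,0,0,0,0.2,-0.155,0,0,0,0,0,0.2],
)

```text
time: 1.32
ee_pos: [0.195, -0.591, 0.2387]
eef_rot: [0.364, 0.61, -0.36, 0.604]
ft_force: [-0.7, 1.0, 0.0]
width: 0.0179
```

Run:
```python
from h import *
go(0,-.19,.25);print(read_state()["joint_positions"].round(2))
```

```text
t 1.3167 F [-0.5439 -0.3678  0.2387] f [-0.73  1.    0.03] w 0.0179 turn units [ 0.082 -0.013 -0.001]
shift units (now axes) [-0.36 22.17 -5.71] (target axes) [-0.45 21.76 -7.11] world target [ 0.615 -0.202  0.25 ]
[ 1.41  0.35 -0.3   1.46  0.1   1.36  1.6 ]
```

Emit:
arm_command(
  targets=[0.08,0,0,-0.3,0.5,-0.1,0.2,0,0,0,-0.2,0.9,-0.3,0.2,0,0,0,0,0.9,-0.3,0.2,0,0,0,0,0.9,-0.3,0.2,0,0,0,0,0.9,-0.3,0.2,0,0,0,0,0.9,-0.3,0.2,0,0,0,0,0.9,-0.3,0.2,0,0,0,0,0.9,-0.3,0.2,0,0,0,0,0.9,-0.3,0.2,0,0,0,0,0.9,-0.3,0.2,0,0,0,0,0.9,-0.3,0.2,0,0,0,0,0.9,-0.3,0.2],
)

```text
time: 2.32
ee_pos: [0.4033, -0.3839, 0.2513]
eef_rot: [0.379, 0.603, -0.374, 0.594]
ft_force: [0.8, -0.3, -0.1]
width: 0.0175
```

Run:
```python
from h import *
go(0,-.19,.25)
```

```text
t 2.3167 F [-0.2682 -0.2668  0.2513] f [ 0.77 -0.26 -0.14] w 0.0175 turn units [ 0.022 -0.018  0.001]
shift units (now axes) [ 0.08 10.78 -2.89] (target axes) [ 0.05 10.73 -3.07] world target [ 0.615 -0.202  0.25 ]
```

Emit:
arm_command(
  targets=[0.02,0,0,0,0.9,-0.26,0.2,0,0,0,0,0.9,-0.26,0.2,0,0,0,0,0.9,-0.26,0.2,0,0,0,0,0.9,-0.26,0.2,0,0,0,0,0.9,-0.26,0.2,0,0,0,0,0.9,-0.26,0.2,0,0,0,0,0.9,-0.26,0.2,0,0,0,0,0.9,-0.26,0.2,0,0,0,0,0.9,-0.26,0.2,0,0,0,0,0.9,-0.26,0.2,0,0,0,0,0.9,-0.26,0.2,0,0,0,0,0,0,0.2],
)

```text
time: 3.32
ee_pos: [0.6102, -0.1777, 0.2533]
eef_rot: [0.377, 0.605, -0.371, 0.596]
ft_force: [0.5, 1.6, 0.1]
width: 0.0176
```

Emit:
arm_command(
  targets=[0,0.15,0,0,0,0,0.2,0,0.15,0,0,0,0,0.2,0,0.15,0,0,0,0,0.2,0,0,0,0,0,0,0.2],
)

```text
time: 3.65
ee_pos: [0.6102, -0.1655, 0.2545]
eef_rot: [0.432, 0.708, -0.29, 0.477]
ft_force: [0.5, -1.9, -1.8]
width: 0.0172
```

Run:
```python
from h import *
go(0,-.175,.055)
import cv2
cv2.imwrite("pics/top1.png",cv2.resize(camera("top")[:,:,::-1][170:340,230:430],None,fx=3.5,fy=3.5))
cv2.imwrite("pics/wrist1.png",camera("wrist")[:,:,::-1])
```

```text
t 3.65 F [ 0.0112 -0.1549  0.2545] f [ 0.55 -1.91 -1.78] w 0.0172 turn units [ 0.056 -0.492  0.01 ]
shift units (now axes) [ 7.1  -0.49  3.73] (target axes) [ 7.98 -0.45  0.8 ] world target [ 0.608 -0.188  0.055]
```

View pics/wrist1.png

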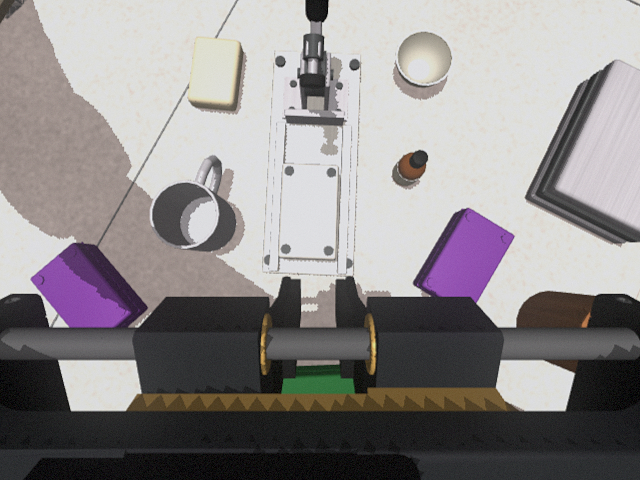

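```bash
cat >> h.py <<'E'
def wray(uv,z,s):
    c=calibration("wrist");T=c["tool_from_camera"];R=Ro.from_quat(s["eef_rot"]).as_matrix()
    d=R@T[:3,:3]@np.linalg.inv(c["camera_matrix"])@np.array([*uv,1.]);p=R@T[:3,3]+s["ee_pos"]
    return p+d*(z-p[2])/d[2]
E
python3 - <<'E'
from h import *
s=read_state()
for n,z,l in [("screws",.052,[(289.5,170.5),(331.5,171.5),(285,248.5),(328,250.5)]),("base end",.012,[(264,271),(356,273)]),("base far",.012,[(276,53),(359,54)]),("stop top",.036,[(286,121),(344,123)])]:
    print(n,[F(wray(p,z,s)) for p in l])
for p in [(412,173),(420,193),(430,300),(440,208),(424,215),(416,283),(372,273)]: print(p,F(ray("top",p,.04)))
E
```

```text
screws [array([-0.0213, -0.0324,  0.052 ]), array([ 0.0227, -0.0313,  0.052 ]), array([-0.0216, -0.1143,  0.052 ]), array([ 0.0228, -0.1142,  0.052 ])]
base end [array([-0.0476, -0.1393,  0.012 ]), array([ 0.0571, -0.1366,  0.012 ])]
base far [array([-0.0486,  0.1199,  0.012 ]), array([0.0504, 0.1237, 0.012 ])]
stop top [array([-0.0296,  0.0273,  0.036 ]), array([0.0346, 0.0282, 0.036 ])]
(412, 173) [ 0.0735 -0.2743  0.04  ]
(420, 193) [ 0.0192 -0.2702  0.04  ]
(430, 300) [-0.2327 -0.1746  0.04  ]
(440, 208) [-0.0367 -0.2989  0.04  ]
(424, 215) [-0.0352 -0.2548  0.04  ]
(416, 283) [-0.1797 -0.1617  0.04  ]
(372, 273) [-0.1099 -0.0732  0.04  ]
```

View pics/top1.png

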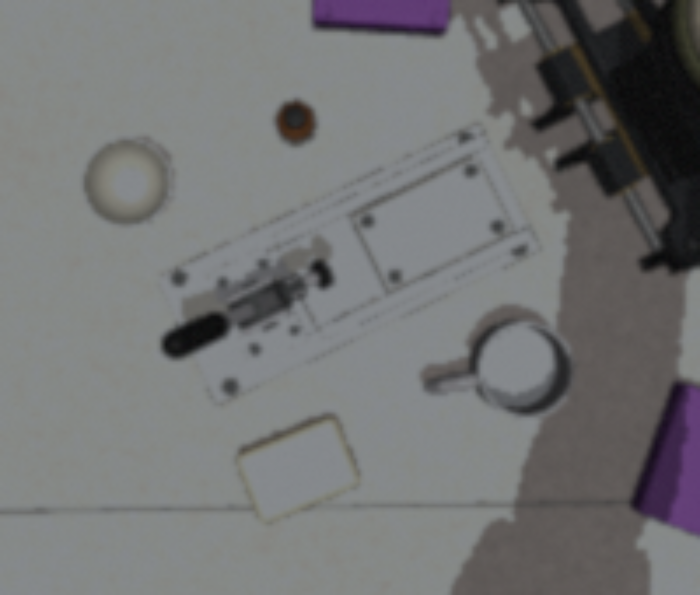

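Run:
```python
from h import *
go(0,-.16,.052)
```

```text
t 3.75 F [ 0.0134 -0.1526  0.2573] f [ 1.31  0.14 -0.3 ] w 0.0175 turn units [ 0.062 -0.479  0.005]
shift units (now axes) [ 7.54 -0.59  3.27] (target axes) [ 8.21 -0.53  0.3 ] world target [ 0.602 -0.175  0.052]
```

Emit:
arm_command(
  targets=[0.05,0,0,0.5,-0.1,0.4,0.2,0,0,0,0.8,-0.1,0.4,0.2,0,0,0,0.8,-0.1,0.4,0.2,0,0,0,0.8,-0.1,0.4,0.2,0,0,0,0.8,-0.1,0.4,0.2,0,0,0,0.8,0,0.35,0.2,0,0,0,0.8,0,0.35,0.2,0,0,0,0.4,0,0.2,0.2,0,0,0,0,0,0,0.2],
)

```text
time: 4.5
ee_pos: [0.6101, -0.1706, 0.1067]
eef_rot: [0.431, 0.693, -0.303, 0.493]
ft_force: [0.8, -0.4, -0.1]
width: 0.0177
```

Run:
```python
from h import *
go(0,-.16,.052)
```

```text
t 4.5 F [ 0.0089 -0.1595  0.1067] f [ 0.84 -0.4  -0.12] w 0.0177 turn units [ 0.04 -0.43  0.  ]
shift units (now axes) [ 2.06 -0.37  0.73] (target axes) [ 2.19 -0.36  0.02] world target [ 0.602 -0.175  0.052]
```

Emit:
arm_command(
  targets=[0.04,0,0,0.5,-0.15,0.2,0.2,0,0,0,0.5,-0.15,0.2,0.2,0,0,0,0.5,-0.1,0.2,0.2,0,0,0,0.4,0,0.15,0.2,0,0,0,0,0,0,0.2],
)

```text
time: 4.92
ee_pos: [0.6042, -0.1745, 0.0597]
eef_rot: [0.436, 0.686, -0.312, 0.492]
ft_force: [-0.5, 0.0, 0.4]
width: 0.0174
```

Run:
```python
from h import *
go(0,-.14,.052)
import cv2
cv2.imwrite("pics/scene2.png",cv2.resize(camera("scene")[:,:,::-1][170:340,190:390],None,fx=3.5,fy=3.5))
```

```text
t 4.9167 F [ 0.0019 -0.1606  0.0597] f [-0.5   0.    0.37] w 0.0174 turn units [ 0.009 -0.417 -0.001]
shift units (now axes) [ 0.56 -0.07 -0.68] (target axes) [ 0.31 -0.08 -0.82] world target [ 0.594 -0.157  0.052]
```

View pics/scene2.png

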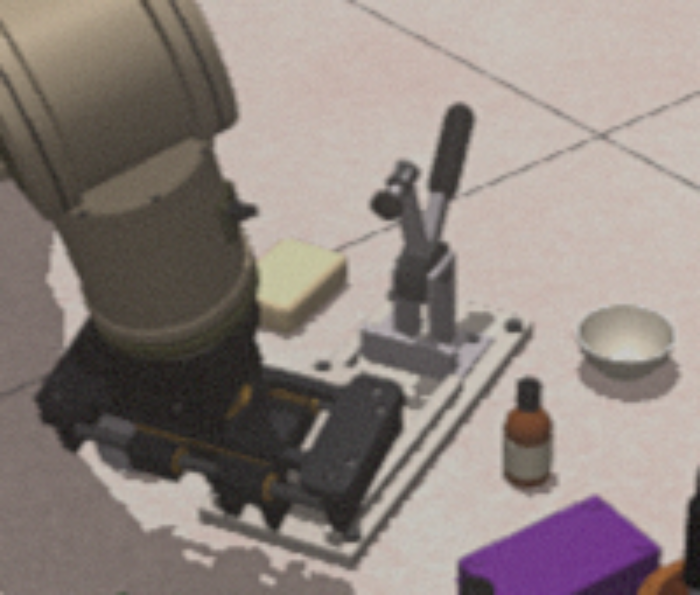

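Emit:
arm_command(
  targets=[0,0,0,0.2,-0.05,-0.1,0.2,0,0,0,0.14,0,-0.28,0.2,0,0,0,0.1,0,-0.28,0.2,0,0,0,0.1,0,-0.28,0.2,0,0,0,0.1,0,-0.28,0.2,0,0,0,0.1,0,-0.28,0.2],
)

```text
time: 5.47
ee_pos: [0.5863, -0.1366, 0.0565]
eef_rot: [0.437, 0.684, -0.312, 0.494]
ft_force: [0.2, -1.6, -2.4]
width: 0.0176
```

Run:
```python
from h import *
go(0,-.086,.053)
```

```text
t 5.4667 F [ 0.0015 -0.1187  0.0565] f [ 0.24 -1.64 -2.38] w 0.0176 turn units [ 0.008 -0.41  -0.006]
shift units (now axes) [ 0.55 -0.05 -1.19] (target axes) [ 0.14 -0.06 -1.31] world target [ 0.571 -0.108  0.053]
```

Emit:
arm_command(
  targets=[0,0,0,0.12,0,-0.22,0.2,0,0,0,0.12,0,-0.22,0.2,0,0,0,0.12,0,-0.22,0.2,0,0,0,0.1,0,-0.2,0.2],
)

```text
time: 5.8
ee_pos: [0.5787, -0.1167, 0.0561]
eef_rot: [0.438, 0.679, -0.313, 0.499]
ft_force: [2.0, -5.7, 3.2]
width: 0.0176
```

Run:
```python
from h import *
go(0,-.086,.053)
import cv2
s=read_state()
cv2.imwrite("pics/wrist3.png",camera("wrist")[:,:,::-1])
cv2.imwrite("pics/top3.png",cv2.resize(camera("top")[:,:,::-1][170:340,230:430],None,fx=3.5,fy=3.5))
```

```text
t 5.8 F [ 0.0029 -0.0974  0.0561] f [ 2.02 -5.71  3.17] w 0.0176 turn units [ 0.005 -0.396 -0.014]
shift units (now axes) [ 0.26 -0.12 -0.4 ] (target axes) [ 0.12 -0.12 -0.46] world target [ 0.571 -0.108  0.053]
```

View pics/wrist3.png

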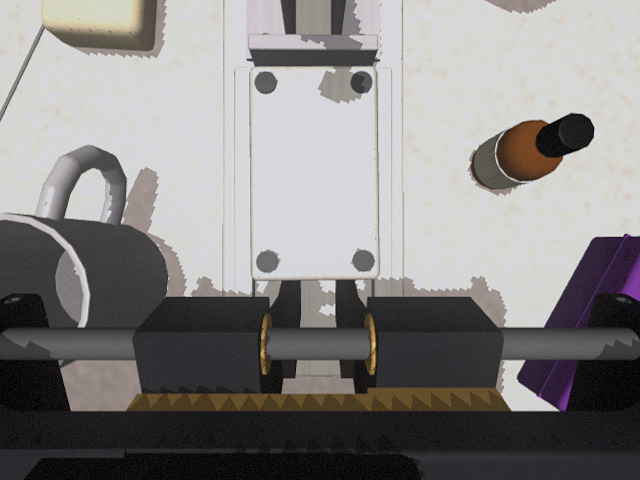

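Run:
```python
from h import *
s=read_state();print(F(s["ee_pos"]),s["ft_force"])
for z,p in [(.052,(265,83)),(.052,(361,83)),(.052,(267,261)),(.052,(363,261)),(.036,(250,50)),(.036,(378,50)),(.036,(312,36)),(.036,(312,52))]: print(F(wray(p,z,s)))
```

```text
[ 0.0031 -0.0962  0.056 ] [ 1.4408406  -3.19560457  3.26065089]
[-0.0219  0.0103  0.052 ]
[0.0222 0.0106 0.052 ]
[-0.0205 -0.0713  0.052 ]
[ 0.0233 -0.0712  0.052 ]
[-0.0317  0.0341  0.036 ]
[0.0329 0.0347 0.036 ]
[-0.0005  0.0415  0.036 ]
[-0.0005  0.0334  0.036 ]
```

Emit:
arm_command(
  targets=[0,0,0,0.08,-0.05,-0.2,0.2,0,0,0,0.08,-0.05,-0.2,0.2,0,0,0,0.06,0,-0.18,0.2],
)

```text
time: 6.15
ee_pos: [0.5706, -0.1042, 0.056]
eef_rot: [0.438, 0.678, -0.314, 0.5]
ft_force: [2.2, -3.7, 0.6]
width: 0.0175
```

Emit:
arm_command(
  targets=[0,0,0,0.06,0,-0.15,0.2,0,0,0,0.06,0,-0.15,0.2],
)

```text
time: 6.32
ee_pos: [0.5702, -0.1029, 0.0563]
eef_rot: [0.439, 0.673, -0.316, 0.504]
ft_force: [8.0, -17.5, 1.8]
width: 0.0173
```

Run:
```python
from h import *
go(0,-.086,.053)
```

```text
t 6.3167 F [ 0.001  -0.0813  0.0563] f [  7.97 -17.46   1.82] w 0.0173 turn units [-0.002 -0.378 -0.022]
shift units (now axes) [ 0.07 -0.04  0.22] (target axes) [ 0.13 -0.04  0.19] world target [ 0.571 -0.108  0.053]
```

The push force rose to 19 N and the arm stalled, so the mould is against the stop. I'll hold for a moment, then check.

Emit:
arm_command(
  targets=[0,0,0,0.03,0,-0.12,0.2,0,0,0,0.03,0,-0.12,0.2,0,0,0,0,0,0,0.2],
)

```text
time: 6.57
ee_pos: [0.5702, -0.1038, 0.0568]
eef_rot: [0.44, 0.668, -0.319, 0.508]
ft_force: [0.8, -1.0, -0.1]
width: 0.0175
```

Run:
```python
from h import *
go(0,-.15,.06)
import cv2
cv2.imwrite("pics/wrist4.png",camera("wrist")[:,:,::-1])
```

```text
t 6.5667 F [ 0.0006 -0.0821  0.0568] f [ 0.81 -0.97 -0.08] w 0.0175 turn units [-0.01  -0.362 -0.027]
shift units (now axes) [-0.88  0.01  2.57] (target axes) [-0.13 -0.02  2.71] world target [ 0.598 -0.166  0.06 ]
```

View pics/wrist4.png

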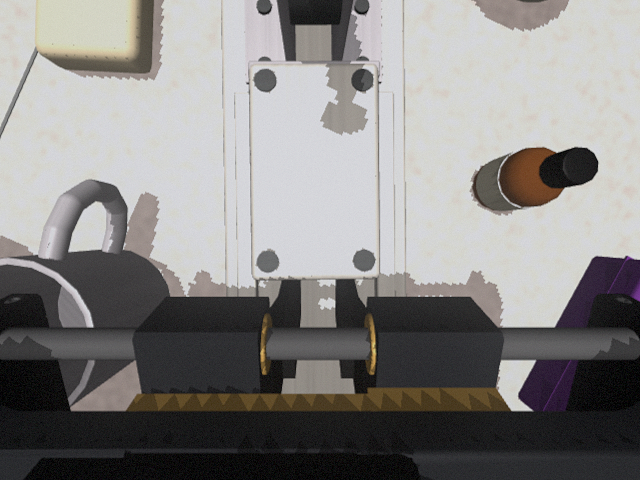

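The mould now butts the stop, square in the channel, with its far edge at row 62 hiding the stop. I'll back off, rise and go over the clamp.

Emit:
arm_command(
  targets=[0,0,0,-0.2,0,0.8,0.2,0,0,0,-0.4,0,0.8,0.2,0,0,0,-0.9,0,0.3,0,0,0,0,-1,0,0,0,0,0,0,-1,0,0,0,0,0,0,-1,0,0,0,0,0,0,-1,0,0,0,0,-0.1,0,-1,0,0,0,0,-0.1,0,-1,0,0,0,0,-0.1,0,-0.5,0,0,0],
)

```text
time: 7.45
ee_pos: [0.6018, -0.1878, 0.2314]
eef_rot: [0.398, 0.618, -0.365, 0.571]
ft_force: [1.1, -0.0, -0.6]
width: 0.0005
```

Run:
```python
from h import *
go(0,.18,.27)
import cv2
s=read_state()
cv2.imwrite("pics/wrist5.png",camera("wrist")[:,:,::-1])
```

```text
t 7.45 F [-0.0058 -0.1717  0.2314] f [ 1.14 -0.04 -0.55] w 0.0005 turn units [-0.001 -0.102 -0.004]
shift units (now axes) [ -0.41   0.22 -14.15] (target axes) [ -1.54   0.23 -14.07] world target [0.46  0.134 0.27 ]
```

View pics/wrist5.png

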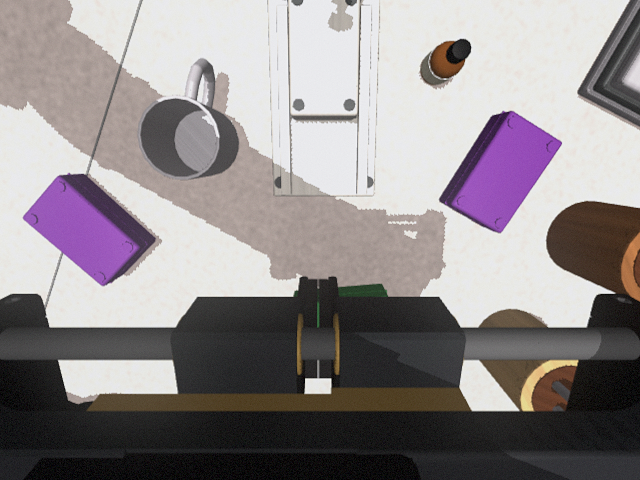

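Emit:
arm_command(
  targets=[0,-0.1,0,-0.8,0,0,0,0,0,0,-0.8,0,0,0,0,0,0,-0.4,0,-0.3,0,0,0,0,0,0,-0.8,0,0,0,0,0,0,-0.8,0,0,0,0,0,0,-0.8,0,0,0,0,0,0,-0.8,0],
)

```text
time: 8.08
ee_pos: [0.5607, -0.0966, 0.2802]
eef_rot: [0.38, 0.6, -0.377, 0.594]
ft_force: [0.2, -0.4, 0.1]
width: 0.0005
```

Run:
```python
from h import *
go(0,.18,.27)
import cv2
s=read_state()
cv2.imwrite("pics/wrist6.png",camera("wrist")[:,:,::-1])
```

```text
t 8.0833 F [-0.005  -0.0717  0.2802] f [ 0.17 -0.38  0.1 ] w 0.0005 turn units [ 0.011 -0.012  0.003]
shift units (now axes) [  0.51   0.29 -10.06] (target axes) [  0.41   0.2  -10.07] world target [0.46  0.134 0.27 ]
```

View pics/wrist6.png

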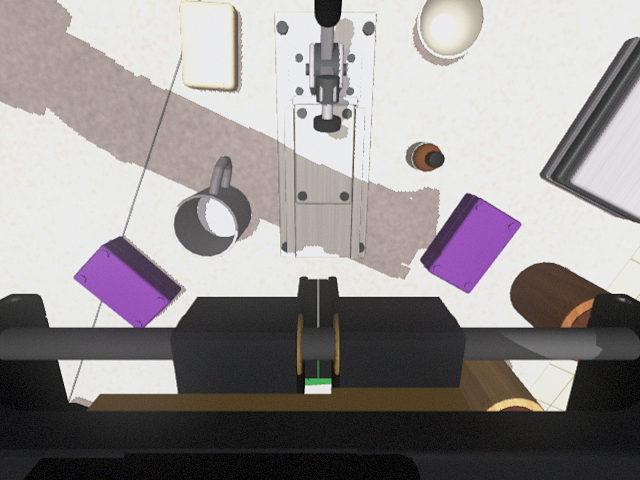

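Run:
```python
from h import *
s=read_state()
# picture taken holding; pose nearly the same
for z,p in [(.052,(302,114)),(.052,(348,114)),(.052,(302,196)),(.052,(344.5,196)),(.012,(279.5,257)),(.012,(365,259)),(.012,(275,13)),(.012,(376,14))]: print(F(wray(p,z,s)))
```

```text
[-0.0215  0.0292  0.052 ]
[0.0238 0.0299 0.052 ]
[-0.0214 -0.0522  0.052 ]
[ 0.0232 -0.0516  0.052 ]
[-0.0506 -0.1349  0.012 ]
[ 0.0541 -0.136   0.012 ]
[-0.0507  0.1275  0.012 ]
[0.0517 0.128  0.012 ]
```

Emit:
arm_command(
  targets=[0,0,0,0,0.1,-0.9,0,0,0,0,0,0.1,-0.9,0,0,0,0,0,0,-0.9,0,0,0,0,0,0,-0.9,0,0,0,0,0,0,-0.9,0,0,0,0,0,0,-0.9,0,0,0,0,0,0,-0.9,0,0,0,0,0,0,-0.9,0,0,0,0,0,0,-0.9,0,0,0,0,0,0,-0.9,0,0,0,0,0,0,-0.9,0],
)

```text
time: 9.05
ee_pos: [0.4409, 0.1494, 0.2739]
eef_rot: [0.375, 0.616, -0.377, 0.581]
ft_force: [0.3, -0.1, 0.1]
width: 0.0007
```

Run:
```python
from h import *
go(0,.18,.157)
import cv2
s=read_state()
cv2.imwrite("pics/wrist7.png",camera("wrist")[:,:,::-1])
cv2.imwrite("pics/scene7.png",camera("scene")[:,:,::-1])
```

```text
t 9.05 F [-0.011   0.202   0.2739] f [ 0.34 -0.07  0.09] w 0.0007 turn units [ 0.022 -0.052  0.036]
shift units (now axes) [4.62 0.55 1.08] (target axes) [4.67 0.44 0.88] world target [0.46  0.134 0.157]
```

View pics/wrist7.png

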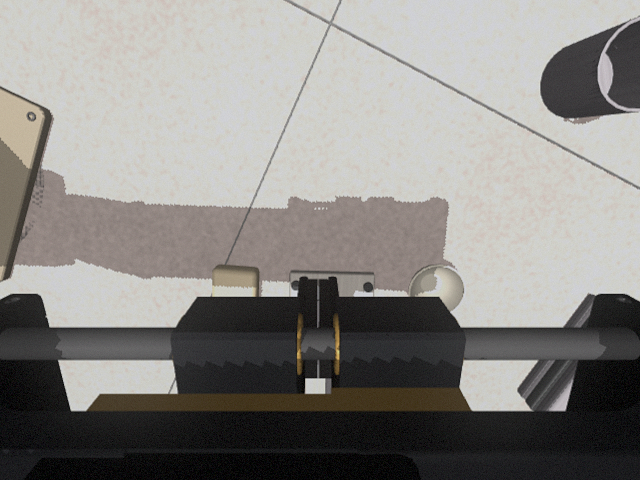

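View pics/scene7.png

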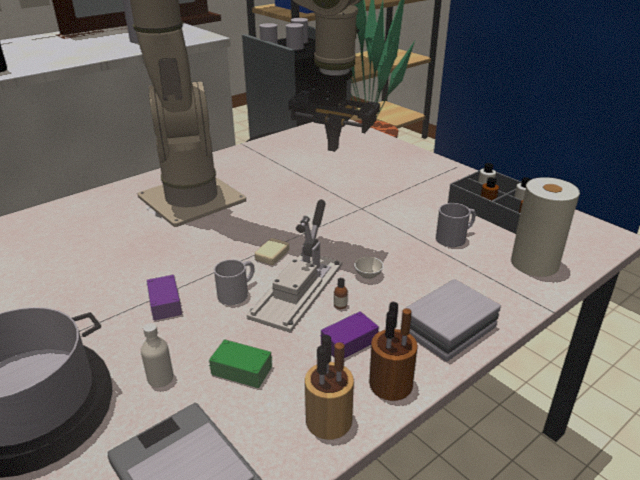

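Emit:
arm_command(
  targets=[0.02,-0.05,0.036,0.5,0.1,0.1,0,0,0,0,0.8,0.1,0.1,0,0,0,0,0.8,0.1,0.1,0,0,0,0,0.8,0.1,0.1,0,0,0,0,0.8,0.05,0.1,0,0,0,0,0.4,0,0.1,0,0,0,0,0,0,0,0],
)

```text
time: 9.73
ee_pos: [0.4509, 0.1451, 0.1633]
eef_rot: [0.377, 0.602, -0.379, 0.593]
ft_force: [-0.6, 0.0, 0.2]
width: 0.0004
```

Run:
```python
from h import *
go(0,.16,.155)
```

```text
t 9.7333 F [-0.0037  0.1939  0.1633] f [-0.64  0.04  0.16] w 0.0004 turn units [ 0.014 -0.012  0.012]
shift units (now axes) [0.32 0.14 1.36] (target axes) [0.33 0.15 1.36] world target [0.468 0.116 0.155]
```

Emit:
arm_command(
  targets=[0.01,0,0,0.25,0.15,0.4,0,0,0,0,0.05,0,0.5,0,0,0,0,0,0,0.5,0,0,0,0,0,0,0.4,0],
)

```text
time: 10.07
ee_pos: [0.4746, 0.1041, 0.156]
eef_rot: [0.379, 0.601, -0.381, 0.591]
ft_force: [-0.1, 0.1, 0.6]
width: 0.0003
```

Run:
```python
from h import *
go(0,.11,.157)
import cv2
cv2.imwrite("pics/scene8.png",cv2.resize(camera("scene")[:,:,::-1][130:330,220:420],None,fx=3,fy=3))
```

```text
t 10.0667 F [0.0007 0.1467 0.156 ] f [-0.14  0.1   0.59] w 0.0003 turn units [ 0.006 -0.014  0.012]
shift units (now axes) [-0.06 -0.04  1.47] (target axes) [-0.04 -0.03  1.47] world target [0.489 0.07  0.157]
```

View pics/scene8.png

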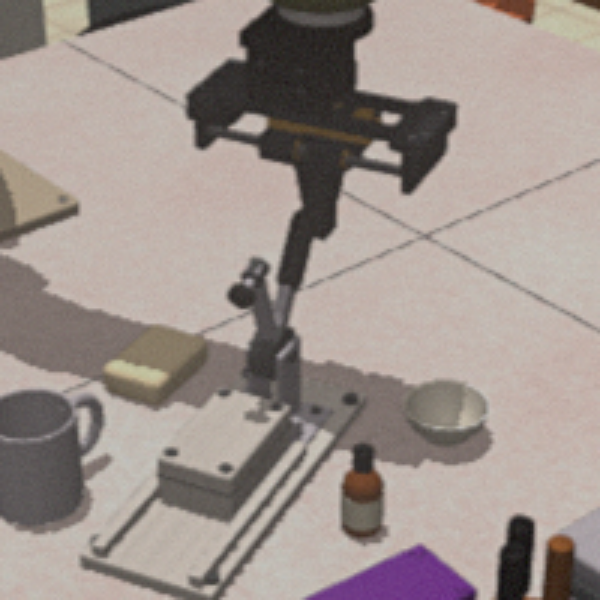

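The fingertip is in line, just behind the grip. Now I push it over.

Emit:
arm_command(
  targets=[0,0,0,0,0,0.5,0,0,0,0,0,0,0.6,0,0,0,0,0,0,0.6,0,0,0,0,0,0,0.6,0],
)

```text
time: 10.45
ee_pos: [0.4987, 0.056, 0.1592]
eef_rot: [0.381, 0.604, -0.377, 0.59]
ft_force: [-7.9, 5.7, 8.9]
width: 0.0004
```

Run:
```python
from h import *
go(0,.055,.157)
```

```text
t 10.45 F [0.0026 0.0929 0.1592] f [-7.88  5.69  8.87] w 0.0004 turn units [ 0.01  -0.025  0.009]
shift units (now axes) [ 0.06 -0.11  1.52] (target axes) [ 0.09 -0.1   1.52] world target [0.512 0.021 0.157]
```

Emit:
arm_command(
  targets=[0,0,0,0.1,-0.1,0.6,0,0,0,0,0.1,0,0.6,0,0,0,0,0.1,0,0.5,0],
)

```text
time: 10.7
ee_pos: [0.5163, 0.0164, 0.154]
eef_rot: [0.381, 0.604, -0.376, 0.591]
ft_force: [-0.2, -0.3, -0.3]
width: 0.0005
```

Run:
```python
from h import *
go(0,.055,.157)
import cv2
cv2.imwrite("pics/scene9.png",cv2.resize(camera("scene")[:,:,::-1][130:330,220:420],None,fx=3,fy=3))
```

```text
t 10.7 F [0.0019 0.0496 0.154 ] f [-0.16 -0.29 -0.27] w 0.0005 turn units [ 0.013 -0.026  0.004]
shift units (now axes) [-0.12 -0.08 -0.22] (target axes) [-0.12 -0.08 -0.22] world target [0.512 0.021 0.157]
```

View pics/scene9.png

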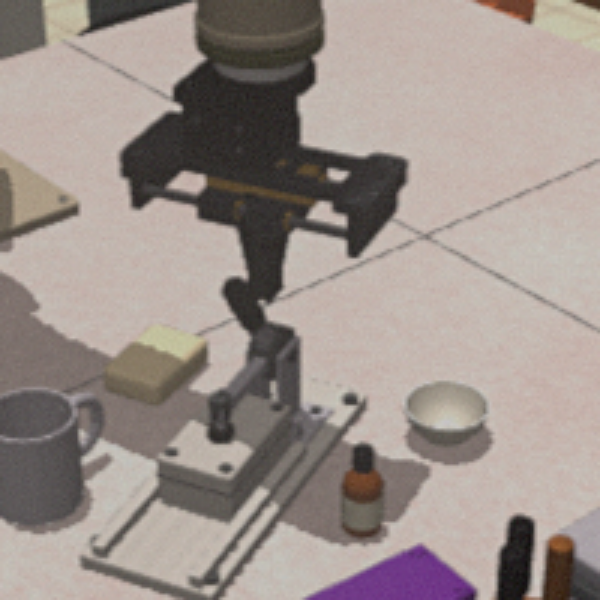

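The handle has snapped over and the pad is on the mould. I'll withdraw backwards and up.

Emit:
arm_command(
  targets=[0,0,0,0,0,-0.5,0,0,0,0,-0.4,0,-0.6,0,0,0,0,-0.8,0,-0.6,0,0,0,0,-0.8,0,-0.6,0,0,0,0,-0.8,0,-0.6,0,0,0,0,-0.8,0,-0.6,0,0,0,0,0,0,0,0,0,0,0,0,0,0,0,0,0,0,0,0,0,0],
)

```text
time: 11.5
ee_pos: [0.474, 0.1048, 0.2535]
eef_rot: [0.38, 0.604, -0.375, 0.592]
ft_force: [-0.4, -0.1, 0.4]
width: 0.0006
```

Run:
```python
from h import *
go(0,.055,.157)
import cv2
cv2.imwrite("pics/scene10.png",cv2.resize(camera("scene")[:,:,::-1][170:340,200:400],None,fx=3.5,fy=3.5))
cv2.imwrite("pics/top10.png",cv2.resize(camera("top")[:,:,::-1][170:340,230:430],None,fx=3.5,fy=3.5))
```

```text
t 11.5 F [0.0004 0.1476 0.2535] f [-0.4  -0.13  0.37] w 0.0006 turn units [ 0.017 -0.025  0.004]
shift units (now axes) [ 3.79 -0.05  3.78] (target axes) [ 3.86 -0.02  3.7 ] world target [0.512 0.021 0.157]
```

View pics/scene10.png

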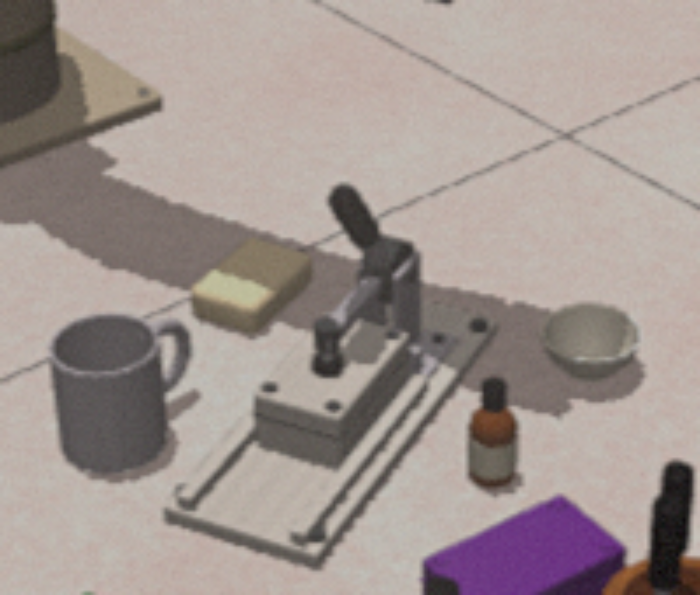

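View pics/top10.png

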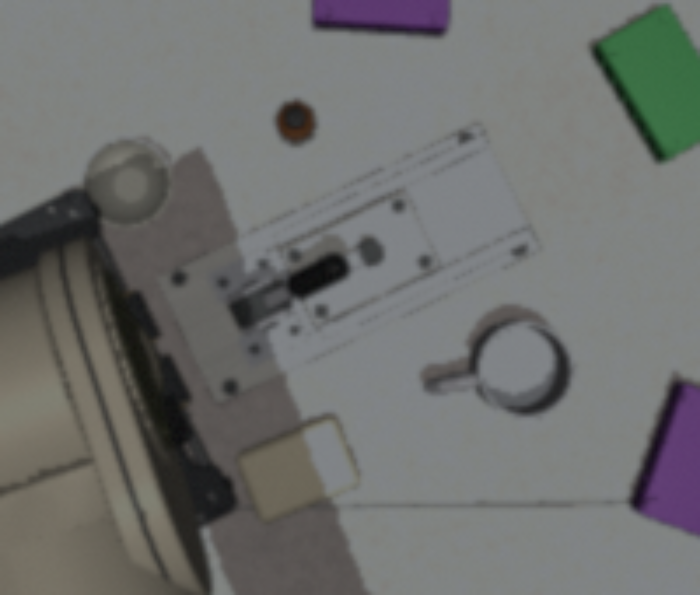

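Run:
```python
from h import *
T=lambda p:(230+(p[0]+.5)/3.5-.5,170+(p[1]+.5)/3.5-.5)
S=lambda p:(200+(p[0]+.5)/3.5-.5,170+(p[1]+.5)/3.5-.5)
print(np.mean([F(ray("top",T(p),.052)) for p in [(398,206),(425,262),(321,312),(294,256)]],0))
print("tip",F(tri(T((339,266)),S((341,193)))))
close_job()
```

```text
[-0.00095  -0.015075  0.052   ]
tip [-0.0008  0.0018  0.1631]
the job is handed in; nothing more can be done
```

The mould is pushed home against the stop, the clamp is locked over it, and the job is handed in at about 11.6 s of the 50 s. No verdict is reported back.

- **Push home:** I pushed the mould with the gripper tilted about 20° until the arm stalled at about 19 N against the stop. I then backed off and went over the clamp.
- **Lock:** I pushed the handle from behind with closed fingers, past its dead point. It snapped over, and I withdrew with no load left on the wrist.

**Last checks:**
- **Mould position:** its centre measured about y = -15 to -17 mm, where fully home is -20 mm. The stop itself also reads about 3 mm too far in the same view. That is camera calibration error, so it agrees with the mould being home.
- **Handle:** its tip measured y = +2 mm at 163 mm height. Locked it should be near -4 mm and 166 mm, which fits for a point just short of the tip.
- **Pad:** the pictures show it sitting on the mould's top. I could not measure its pressing force.
- **Mould and bystanders:** the mould looks flat in the channel. In the last pictures the mug, dropper, dish and soap beside the fixture stand where they started. I did not look again at `mug_b` and `spray` at the end; the arm did not come near them.
- **Robot:** it stands clear and touches nothing.

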